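Wedge the wobbly entry cabinet

ROBOT

A 6-joint arm with a two-finger parallel gripper is mounted at the origin on the work surface. World frame = base frame: x ahead of the robot, y to its left, z up, the work surface at z = 0. Lengths are in mm, angles in degrees, forces in N, time in s.
With the tool pointing down it reaches from about 325 to 925 mm from the base axis. Payload 3.1 kg.
Tool frame: the origin (TCP) lies at the very end of the fingers, on their centre line; the grasp point (between the pads) lies grasp_offset behind it (grasp_offset is the distance from the TCP to the grasp point, in mm); z points along the fingers, x is the direction in which the jaws open and shut, and the axes are right-handed (so a half turn about z gives the same grasp; the last joint's range is limited). The gripper opens to 85 mm and grips with 20 to 120 N. Pads are 22 mm wide; open, the fingers measure 114 mm over their backs; the gripper's body (76 mm by 85 mm) begins 54 mm behind the grasp point. The pads swing forward as they close: fully open they stand 13 mm farther back than shut.
Start: joints at [65.764, 12.427, 92.441, -0, 75.132, -6.429], TCP at [191.119, 595.074, 231.3] pointing down, gripper open.
Joint ranges: [-157.48, 157.48], [-44.54, 120.13], [17.64, 146.25], [-64.5, 244.5], [7.68, 150.69], [-147.95, 147.95]. Speed limits (degrees/s): [159.86, 159.86, 180, 180, 180, 180].

INTERFACE

Orientations are given as [roll, pitch, yaw] about the fixed x, y, z axes, in that order (R = Rz(yaw) Ry(pitch) Rx(roll)).
In Python, from station import * gives the robot as it stands. Calls block until the motion is done:
- goto(position, orientation): joint-space move of the TCP to a pose.
- move_l(position, attitude=None, speed=150): straight line of the TCP; attitude=None keeps the orientation; speed is the mean speed in mm/s.
- move_j(angles): joint-space move.
- grip(opening, squeeze=None): finger opening in mm; squeeze is the grip in N (None keeps the last); returns when the fingers have stopped.
- wait(seconds).
- solve_ik(position, orientation): joint angles nearest the present ones, or None.
- get_obs(): the state.
- get_image(name): name is "scene" or "top" or "wrist"; returns the picture (400x640x3 uint8, red, green, blue); there is no depth.
- get_calibration(name): a dict with "fx", "fy", "cx", "cy" (pixels), "D" ([k1, k2, p1, p2, k3] as OpenCV has them; the pictures are not rectified), "R" (3x3) and "t" (3): a world point X has camera coordinates R X + t; the wrist camera has in their place "mount" (4x4, takes a point from camera to tool coordinates, whose origin is the TCP and whose axes are the tool frame's). Camera axes: x right, y down, z forward; pixel columns grow to the right and rows downward; lengths in mm; the calibration is good to about 2 mm. A picture is of the moment at which its call begins: read the wrist's pose just before it. get_calibration takes no time and is no camera call.
A pose or a line that the arm cannot do raises Unreachable and nothing moves.
- sign_off(): hands the job in, once; it reports no verdict.
Trained networks look in the newest picture that a camera, given by its name, has taken for a name from the list of things; names that differ only in an ending like _2 or _b are one class to them, and where a whole thing is asked for, a point or a joint stands for the part that bears it (a point fixed in the world has none). Each returns a list of dicts, best first, with "score" (0 to 1); they miss things now and then, are a little off and sometimes report something else, mostly with a low value. They report only what shows in the picture. A call takes as long as a camera call. They do not tell look-alikes from the thing itself.
- spot_in(name, camera): "extent" ([centre column, centre row, width, height] in pixels, round what is visible of it).
- regions_of(name, camera): "region" (400x640 bool, what is visible of it) and "extent" ([centre column, centre row, width, height] in pixels, round what is visible of it).
The state is a dict: "t": time; "joint_pos": joint angles; "qvel": joint speeds; "effort": joint torques, N m; "tcp_pos": TCP position; "ee_rot": TCP orientation; "wrist_force": force on the tool from outside, world axes, zero at the start; "moment": the same for the moment, N m; "grip_width": finger opening in mm.
Only numpy, scipy, OpenCV 4.12 (cv2) and the standard library are available. Lean on these libraries where they do the work, as an engineer would, in place of code of your own. Each camera call takes 0.05 s, during which the arm holds its last target.

TASK

The small white cabinet rocks because its front-left foot (the robot's left) is screwed up too far and hangs clear of the bench. Push the orange wedge along the bench, thin end first, under that foot until it is snug but the cabinet still stands level, then press down firmly with the fingertips on the cabinet's top corner above that foot to check that it no longer rocks, and let go. Do it all by pushing and pressing: do not pick up or carry the wedge, do not shove the cabinet along, and leave the other things where they are.

Things in the scene. Friction and masses are not known exactly. Their poses are not given: they have to be found in the camera images.
- cabinet: White plastic swing-door cabinet, loose, about 2 kg; case 180 deep (x), 240 wide (y), its underside 30 mm and flat top 140 mm above the bench. Origin: bench level under the case's middle; -x is the door side (front, to the robot), y the robot's left. Four black domed feet at x +-75, y +-100 mm; it stands level on three, the front-left hangs clear. It slides if pushed sideways with over about 8 N.
- short_foot (a point): Centre of the ball (12 mm radius) that forms the front-left foot. The foot is rigid; its lowest point hangs 6 to 10 mm above the bench (differs each time) while the cabinet stands level.
- corner (a point): Where to press: a point on the cabinet's smooth flat top (140 mm above the bench), 25 mm in from the front and 30 mm from the left side, near above the short foot. Unwedged, a press of 1 to 4 N rocks this corner down by 5 to 9 mm; wedged, it stands firm.
- wedge: Orange plastic wedge lying flat, loose, 120 g, 120 long (x), 60 wide (y); its top slopes evenly from 3 mm at the thin end (+x) to 23 mm at the upright flat back (-x). Origin: middle of its underside. Starts before the short foot, thin end roughly to it. Slides with about 1 N; once snug under the foot the push rises steeply past 4 N; much more lifts the corner. It stays where left.
- ramp (a point): Middle of the top edge of the wedge's thin end (3 mm above the bench); its x runs down along the sloping top towards and past the thin end, its z is square to the sloping top (up), y across.
- lunch_tin: Bystander: aluminium lunch tin 114 x 164 mm, 59 mm high, left of the cabinet. Origin: middle of its underside.
- key_bowl: Bystander: grey stone-look ceramic bowl, 100 mm across, 45 mm high, in front of the cabinet's right half. Origin: middle of its underside.
- carabiner: Bystander: stainless steel carabiner lying flat, 86 x 52 mm, 10 mm thick, left of the wedge. Origin: its middle, on the bench.
- tray_corner: Bystander: pale green silicone boot-tray corner piece 90 x 90 mm, 30 mm high, right of the cabinet. Origin: middle of its underside.
Not all that is in view belongs to the job. There is more than one size of the wedge; the job needs the smallest.

How it is judged:
By the outcome, as a careful person would: the job done as asked, in the order asked, and still so for the second after the job is handed in, with the robot touching nothing.
It also fails if it takes over 56 s, if anything falls off the work surface, if the arm or the gripper's body presses on something with over 40 N, if the wrist force passes 120 N, or if a joint passes its speed limit or range.

## Working session

There is one attempt and no reset: what is moved stays moved. The work goes in short steps, each a Python script; the robot and the scene stay as the last script left them, time stands still between calls to the robot, and variables do not carry over. Pictures are saved under pics/ and viewed, and the job is handed in when it is done.

```bash
mkdir -p pics; ls; python3 - <<'E'
from station import *
import cv2
for n in("scene","top"):
    im=get_image(n); cv2.imwrite(f"pics/{n}0.png",im[:,:,::-1])
    c=get_calibration(n); print(n,c)
    for k in ["wedge","cabinet","key_bowl","carabiner","lunch_tin"]:
        print(k,[(round(d['score'],2),[round(float(v)) for v in d['extent']]) for d in spot_in(k,n)])
print(get_obs())
E
```

```text
pics
scene {'fx': 441.8694353126826, 'fy': 441.8694353126826, 'cx': 323.0449526995693, 'cy': 194.84244966713356, 'D': array([-0.04901339,  0.        ,  0.        ,  0.        ,  0.        ]), 'R': array([[-0.63326105,  0.7739161 ,  0.00585763],
       [ 0.52825281,  0.43775239, -0.72754506],
       [-0.56562303, -0.45763163, -0.68603489]]), 't': array([ 293.99549889, -222.84526668, 1564.17181216])}
wedge [(0.9, [338, 216, 40, 34]), (0.72, [299, 146, 51, 36]), (0.71, [262, 216, 110, 112])]
cabinet [(0.71, [261, 215, 107, 113])]
key_bowl [(0.85, [293, 179, 28, 27])]
carabiner [(0.86, [368, 274, 34, 22])]
lunch_tin [(0.56, [308, 302, 83, 81])]
top {'fx': 386.71306850639075, 'fy': 386.71306850639075, 'cx': 318.1517500039426, 'cy': 195.72133268803836, 'D': array([-0.00565758,  0.        ,  0.        ,  0.        ,  0.        ]), 'R': array([[ 0.0274781 , -0.99880261,  0.04047604],
       [-0.99484371, -0.03127883, -0.09647609],
       [ 0.09762662, -0.03761636, -0.99451197]]), 't': array([-4.70477522e-01,  5.23467963e+02,  9.61424126e+02])}
wedge [(0.83, [226, 261, 74, 36]), (0.8, [300, 2
[... 180 characters left out ...]
, 32])]
lunch_tin [(0.67, [249, 98, 63, 50])]
{'t': 0.6, 'joint_pos': array([ 6.57642012e+01,  1.24258101e+01,  9.24380537e+01,  1.23876403e-03,
        7.51315312e+01, -6.42703659e+00]), 'qvel': array([-0.09244896, -0.09719552, -0.02204156, -0.04316573,  0.03720495,
       -0.00861014]), 'effort': array([-3.19391629e-04, -3.96579695e+01, -3.04032898e+01, -1.88417052e-04,
        1.09089575e-03, -8.43164205e-07]), 'tcp_pos': array([191.12469266, 595.10428164, 231.34508721]), 'ee_rot': array([-1.79999326e+02, -4.71009998e-03,  7.21909199e+01]), 'wrist_force': array([-0.02410555, -0.0970342 ,  0.44785721]), 'moment': array([0.04634627, 0.04408332, 0.0547077 ]), 'grip_width': 85.57023242770084}
```

View pics/scene0.png

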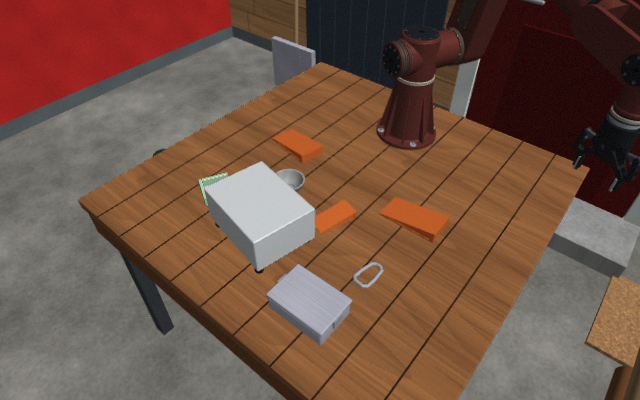

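View pics/top0.png

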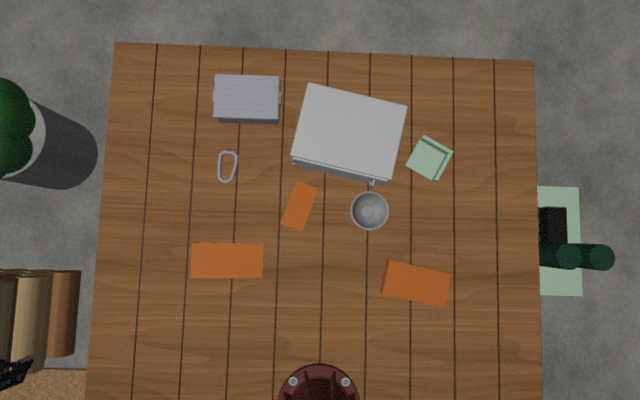

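The top view shows three orange wedges at px (226,261), (300,207) and (416,282). The one at (300,207) is the smallest and lies before the cabinet's front-left corner, so it fits. I'll confirm it in an enlarged crop.

```bash
cat > h.py <<'E'
import numpy as np, cv2
from station import *
def proj(c,X):
    X=np.asarray(X,float).reshape(-1,3)
    K=np.array([[c['fx'],0,c['cx']],[0,c['fy'],c['cy']],[0,0,1]])
    return cv2.projectPoints(X,cv2.Rodrigues(c['R'])[0],np.asarray(c['t'],float),K,c['D'])[0].reshape(-1,2)
def back(c,uv,z):
    K=np.array([[c['fx'],0,c['cx']],[0,c['fy'],c['cy']],[0,0,1]])
    n=cv2.undistortPoints(np.array(uv,float).reshape(-1,1,2),K,c['D']).reshape(-1,2)
    d=np.c_[n,np.ones(len(n))]@c['R']; o=-c['R'].T@c['t']
    s=(z-o[2])/d[:,2]; return o+d*s[:,None]
E
python3 - <<'E'
from h import *
for n,(x,y,w,h) in {"top":(270,70,160,180),"scene":(190,140,200,160)}.items():
    im=get_image(n)
    r=regions_of("wedge",n); cc=get_calibration(n)
    for d in r:
        cnt=max(cv2.findContours(d['region'].astype(np.uint8),0,1)[0],key=cv2.contourArea)
        b=cv2.boxPoints(cv2.minAreaRect(cnt)); print(n,round(d['score'],2),b.round(1).tolist(),back(cc,b,10)[:,:2].round().tolist())
    for d in regions_of("cabinet",n)[:1]:
        cnt=max(cv2.findContours(d['region'].astype(np.uint8),0,1)[0],key=cv2.contourArea)
        print(n,'cab',cv2.approxPolyDP(cnt,3,True).reshape(-1,2).tolist())
    k=4 if n=="scene" else 3.3
    cv2.imwrite(f"pics/{n}_c.png",cv2.resize(im[y:y+h,x:x+w,::-1],None,fx=k,fy=k,interpolation=2)[:600,:800])
E
```

```text
top 0.85 [[378.79998779296875, 292.8999938964844], [386.79998779296875, 258.0], [452.70001220703125, 273.20001220703125], [444.70001220703125, 308.1000061035156]] [[281.0, -147.0], [369.0, -167.0], [335.0, -338.0], [246.0, -317.0]]
top 0.65 [[280.1000061035156, 223.6999969482422], [294.79998779296875, 179.60000610351562], [317.8999938964844, 187.3000030517578], [303.20001220703125, 231.39999389648438]] [[450.0, 110.0], [565.0, 76.0], [547.0, 16.0], [432.0, 50.0]]
top 0.61 [[190.0, 242.0], [263.0, 242.0], [263.0, 277.0], [190.0, 277.0]] [[397.0, 335.0], [402.0, 152.0], [314.0, 148.0], [310.0, 330.0]]
top cab [[309, 83], [291, 148], [293, 164], [365, 181], [371, 187], [390, 179], [406, 107]]
scene 0.7 [[272.1000061035156, 138.10000610351562], [288.3999938964844, 118.0999984741211], [324.6000061035156, 147.60000610351562], [308.29998779296875, 167.60000610351562]] [[339.0, -329.0], [213.0, -369.0], [265.0, -156.0], [379.0, -130.0]]
scene 0.61 [[310.3999938964844, 215.8000030517578], [349.20001220703125, 196.39999389648438], [358.79998779296875, 215.60000610351562], [320.0, 235.0]] [[537.0, 13.0], [403.0, 50.0], [449.0, 118.0], [575.0, 80.0]]
scene 0.6 [[378.3999938964844, 216.60000610351562], [390.6000061035156, 190.3000030517578], [448.79998779296875, 217.10000610351562], [436.6000061035156, 243.5]] [[417.0, 163.0], [302.0, 130.0], [291.0, 319.0], [400.0, 340.0]]
scene cab [[262, 162], [205, 187], [215, 223], [259, 272], [310, 240], [315, 229], [312, 205]]
```

View pics/top_c.png

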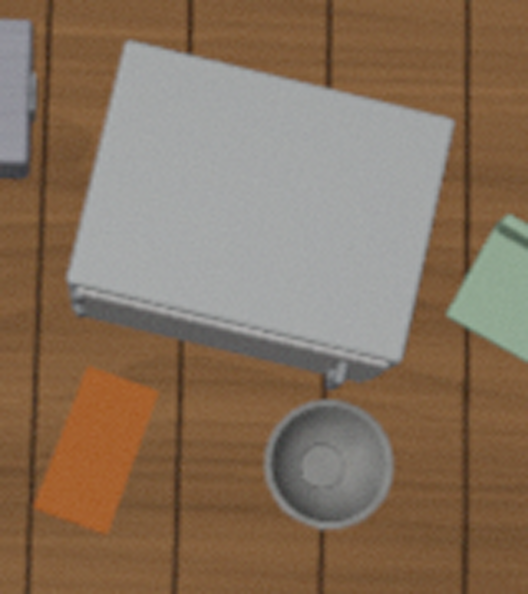

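View pics/scene_c.png

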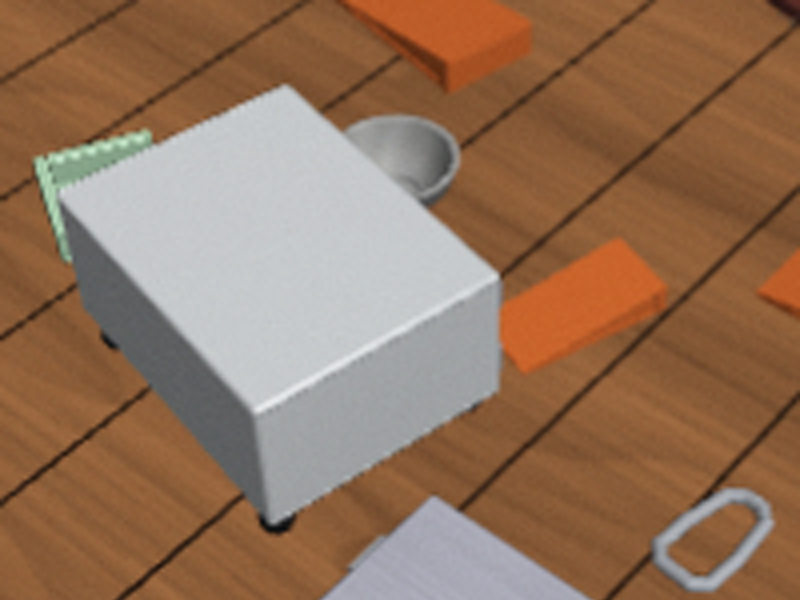

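```bash
cat > fit.py <<'E'
from h import *
from scipy.optimize import least_squares
def fit(obs,x0):
    # obs list (cam cal, local pts, px)
    def f(p):
        c,s=np.cos(p[2]),np.sin(p[2]);R=np.array([[c,-s,0],[s,c,0],[0,0,1]])
        return np.concatenate([(proj(k,np.asarray(L,float)@R.T+[p[0],p[1],0])-u).ravel() for k,L,u in obs])
    r=least_squares(f,x0,x_scale=[10,10,.1]); return r.x,r.fun.round(1)
def loc(p,L):
    c,s=np.cos(p[2]),np.sin(p[2]);R=np.array([[c,-s,0],[s,c,0],[0,0,1]])
    return np.asarray(L,float)@R.T+[p[0],p[1],0]
E
python3 - <<'E'
from fit import *
T=get_calibration("top");S=get_calibration("scene")
cl=[[90,120,140],[90,-120,140],[-90,-120,140],[-90,120,140]]
ct=np.array([[126,40],[454,120],[402,362],[68,281]])/3.3+[270,70]
cs=np.array([[255,412],[60,195],[288,85],[498,277]])/4+[190,140]
wt=np.array([[90,366],[158,391],[108,532],[35,507]])/3.3+[270,70]
wl=[[60,30,3],[60,-30,3],[-60,-30,23],[-60,30,23]]
wsl=[[60,30,3],[-60,30,23],[-60,-30,23]]
ws=np.array([[526,372],[667,292],[620,238]])/4+[190,140]
for nm,o in dict(ct=[(T,cl,ct)],cs=[(S,cl,cs)],cb=[(T,cl,ct),(S,cl,cs)]).items():
    p,r=fit(o,[690,-10,-.2]);print(nm,p[:2],np.degrees(p[2]),abs(r).max(), 'foot',loc(p,[[-75,100,0]]))
for nm,o in dict(wt=[(T,wl,wt)],ws=[(S,wsl,ws)],wb=[(T,wl,wt),(S,wsl,ws)]).items():
    p,r=fit(o,[500,60,-.3]);print(nm,p[:2],np.degrees(p[2]),abs(r).max(),'ends',loc(p,[[60,0,3],[-60,0,23]]))
E
```

```text
ct [665.04024368 -49.29290165] -11.638078874972797 0.9 foot [[611.75502935  63.78090581   0.        ]]
cs [668.04784395 -44.9573051 ] -11.954510397683679 1.3 foot [[615.38791992  68.40905852   0.        ]]
cb [665.88076177 -47.99004766] -11.768129441133103 1.6 foot [[612.85234061  65.20441576   0.        ]]
wt [497.18914648  61.11391624] -18.15197903146094 0.6 ends [[554.20315607  42.42159936   3.        ]
 [440.17513688  79.80623311  23.        ]]
ws [498.75031221  65.71531143] -18.813123003412382 0.8 ends [[555.54483763  46.36636101   3.        ]
 [441.95578679  85.06426185  23.        ]]
wb [497.35482839  62.5716047 ] -18.535470653654702 1.7 ends [[554.24245059  43.49810369   3.        ]
 [440.46720619  81.64510571  23.        ]]
```

The crop confirms it: the wedge at (300,207) is the smallest of the three, thin end towards the cabinet. By the fit it sits about 39 mm too far right of the foot's line and 7° off in yaw. I'll nudge it sideways first with the shut fingertips along its right side.

```bash
cat >> fit.py <<'E'
CAB=np.array([666.0,-48.0,np.radians(-11.8)])
def F(): return get_obs()['wrist_force']
E
python3 - <<'E'
from fit import *
c=CAB; yaw=-11.8
w=np.array([497.8,63,np.radians(-18.5)])
s=loc(w,[[-8,-62,0]])[0]; print(s)
grip(0)
best=None
for ya in (yaw,yaw+180,yaw-180):
    q=solve_ik([s[0],s[1],200],[180,0,ya]); print(ya,q)
    if q is not None:
        d=np.abs(np.array(q)-get_obs()['joint_pos']).max()
        if best is None or d<best[0]: best=(d,ya)
ya=best[1]
goto([s[0],s[1],200],[180,0,ya]); move_l([s[0],s[1],30]); 
im=get_image("top"); cv2.imwrite("pics/t1.png",cv2.resize(im[70:260,220:460,::-1],None,fx=3,fy=3))
move_l([s[0],s[1],4],speed=60); wait(.3)
o=get_obs();print(ya,o['t'],o['tcp_pos'],o['wrist_force'],o['grip_width'])
E
```

```text
[470.54052206   6.74237063   0.        ]
-11.8 [-7.73354888e+00 -5.12027599e+00  1.14455275e+02 -2.54444375e-14
  7.06650010e+01  4.06645112e+00]
168.2 None
-191.8 None
-11.8 6.2083 [470.90786844   6.70454308   4.34056742] [ 0.2905107   0.08032231 -0.08545088] -0.05273668824447647
```

View pics/t1.png

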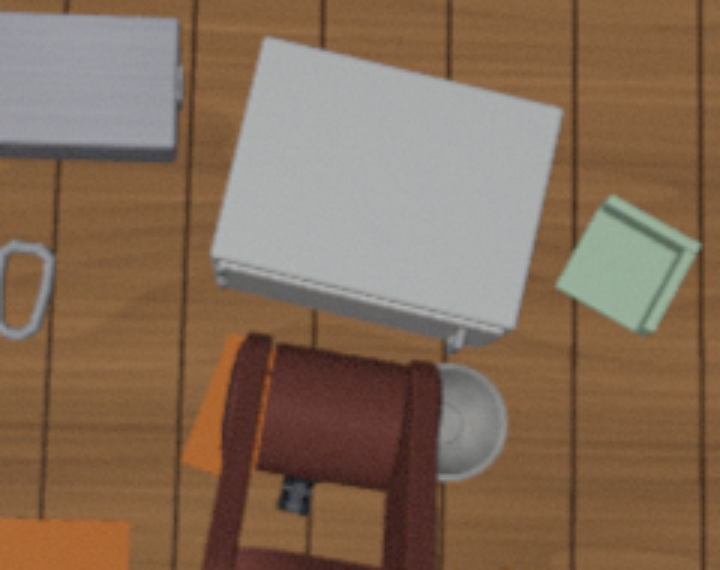

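```bash
python3 - <<'E'
from fit import *
o=get_obs(); p=o['tcp_pos']; c,s=np.cos(CAB[2]),np.sin(CAB[2])
d=p[:2]-CAB[:2]; xl=c*d[0]+s*d[1]; yl=-s*d[0]+c*d[1]; print('start cab',xl,yl)
f0=F()
for y in np.arange(yl+4,58,4).tolist()+[58]:
    t=loc(CAB,[[xl,y,3.5]])[0]; move_l(t.tolist(),speed=40); f=F()-f0
    print(round(y,1),np.round([c*f[0]+s*f[1],-s*f[0]+c*f[1],f[2]],2))
t=loc(CAB,[[xl,48,3.5]])[0]; move_l(t.tolist(),speed=80)
move_l([t[0],t[1],60]);
# back off to behind, clear the top view
b=loc(CAB,[[-75-48-120-60,100-60,140]])[0]
print(b,get_obs()['t'])
E
```

```text
start cab -202.1561884681056 13.6529225909333
17.7 [-1.27 -0.47 -0.33]
21.7 [-0.82 -0.77 -0.1 ]
25.7 [-0.8  -0.3  -0.27]
29.7 [ 0.61 -0.1  -0.51]
33.7 [-0.17 -0.81 -0.5 ]
37.7 [-0.58 -0.83  0.67]
41.7 [-0.66  0.14  0.45]
45.7 [ 0.02 -0.08  0.46]
49.7 [-0.71  0.6   0.34]
53.7 [-0.45 -0.19  0.52]
57.7 [ 0.23  1.01 -0.56]
58 [-1.41 -0.51  0.1 ]
[377.58302328  53.11699926 140.        ] 10.0083
```

```bash
python3 - <<'E'
from fit import *
b=loc(CAB,[[-300,100,200]])[0]
goto(b.tolist(),[180,0,78.2]); wait(.2)
o=get_obs(); print(o['t'],o['tcp_pos'],o['ee_rot'])
im=get_image("wrist");cv2.imwrite("pics/w2.png",im[:,:,::-1])
im=get_image("top"); cv2.imwrite("pics/t2.png",cv2.resize(im[70:260,220:460,::-1],None,fx=3,fy=3))
im=get_image("scene"); cv2.imwrite("pics/s2.png",cv2.resize(im[140:300,190:390,::-1],None,fx=4,fy=4,interpolation=2)[:600])
print(get_calibration("wrist"))
E
```

```text
11.475 [392.62908868 111.0284809  199.35121531] [-1.79927776e+02  2.50525321e-02  7.81580177e+01]
{'fx': 337.984461957458, 'fy': 337.984461957458, 'cx': 316.8870846600104, 'cy': 197.61273866900024, 'D': array([0.01451125, 0.        , 0.        , 0.        , 0.        ]), 'mount': array([[ 9.99999483e-01,  9.82381173e-04, -2.63223991e-04,
        -3.16393730e-01],
       [-8.47424288e-04,  9.47944845e-01,  3.18433434e-01,
        -8.13238736e+01],
       [ 5.62344836e-04, -3.18433047e-01,  9.47945188e-01,
        -1.41993134e+02],
       [ 0.00000000e+00,  0.00000000e+00,  0.00000000e+00,
         1.00000000e+00]])}
```

View pics/w2.png

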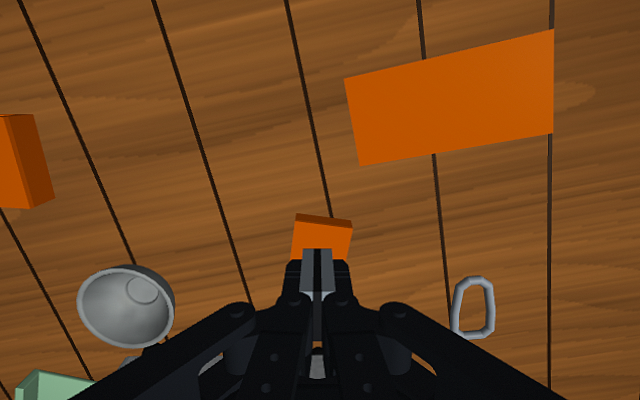

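View pics/t2.png

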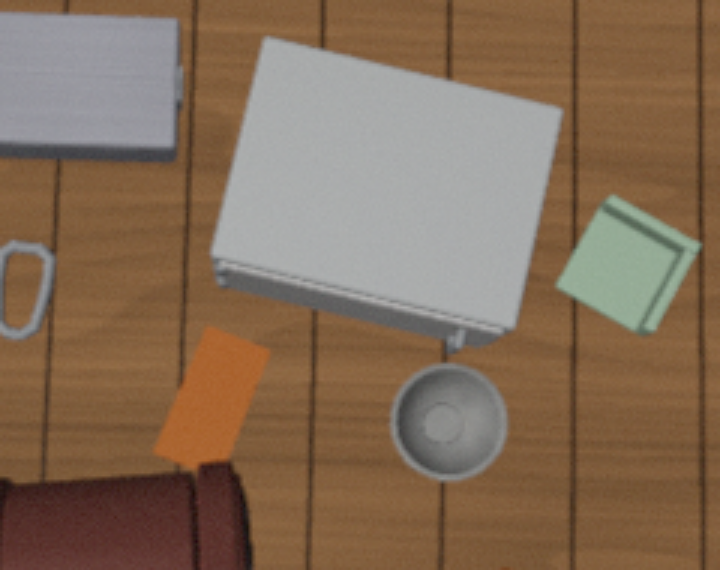

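View pics/s2.png

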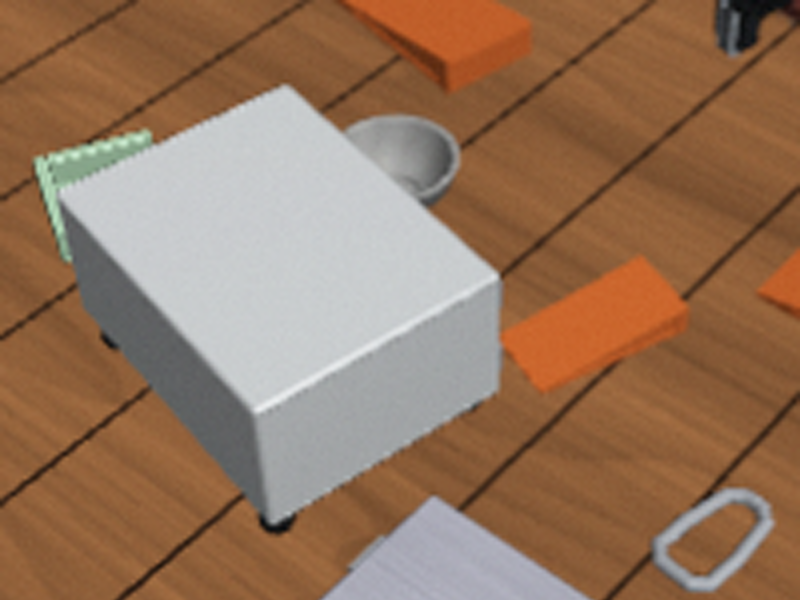

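```bash
python3 - <<'E'
from fit import *
T=get_calibration("top");S=get_calibration("scene")
wt=np.array([[207,326],[271,350],[152,452]])/3.+[220,70]
wl=[[60,30,3],[60,-30,3],[-60,30,23]]
wsl=[[60,30,3],[-60,30,23],[-60,-30,23]]
ws=np.array([[544,391],[688,308],[642,256]])/4+[190,140]
cabs=dict(wt=[665.04,-49.3,-.2031],ws=[668.05,-44.96,-.2086],wb=[665.9,-48,-.2054])
for nm,o in dict(wt=[(T,wl,wt)],ws=[(S,wsl,ws)],wb=[(T,wl,wt),(S,wsl,ws)]).items():
    p,r=fit(o,[500,60,-.3]); q=cabs[nm]
    th=loc(p,[[60,0,3]])[0]; c,s=np.cos(q[2]),np.sin(q[2])
    def incab(v): d=v[:2]-q[:2]; return np.round([c*d[0]+s*d[1]+75,-s*d[0]+c*d[1]-100],1)
    print(nm,p[:2],np.degrees(p[2]),abs(r).max(),'rel foot: centre',incab(p),'thin',incab(th))
E
```

```text
wt [502.02201515  84.19643738] -20.20138941463281 0.3 rel foot: centre [-111.6   -2.1] thin [-52.3 -11.1]
ws [503.07102073  86.84579371] -19.64050506134098 0.5 rel foot: centre [-113.7   -5.2] thin [-54.2 -13.2]
wb [502.16548561  85.18513136] -20.27001122744369 1.0 rel foot: centre [-112.5   -3. ] thin [-53.1 -11.9]
```

The wedge is now centred on the foot's line but still about 8° off the cabinet's axis. One more short side nudge near the thin end should turn it in line.

```bash
python3 - <<'E'
from fit import *
P=lambda x,y,z: loc(CAB,[[x,y,z]])[0].tolist()
goto(P(-174,32,110),[180,0,-11.8]); move_l(P(-174,32,3),speed=120)
move_l(P(-174,52,3),speed=80); move_l(P(-174,65.5,3),speed=30)
move_l(P(-174,50,3),speed=80); move_l(P(-174,50,110),speed=200)
goto(P(-300,100,200),[180,0,78.2]); wait(.1)
print(get_obs()['t'],F())
im=get_image("top"); cv2.imwrite("pics/t3.png",cv2.resize(im[130:260,250:390,::-1],None,fx=4.5,fy=4.5,interpolation=2))
im=get_image("scene"); cv2.imwrite("pics/s3.png",cv2.resize(im[190:260,300:390,::-1],None,fx=8,fy=8,interpolation=2))
E
```

```text
17.2917 [0.72610302 0.51371023 0.67075052]
```

View pics/t3.png

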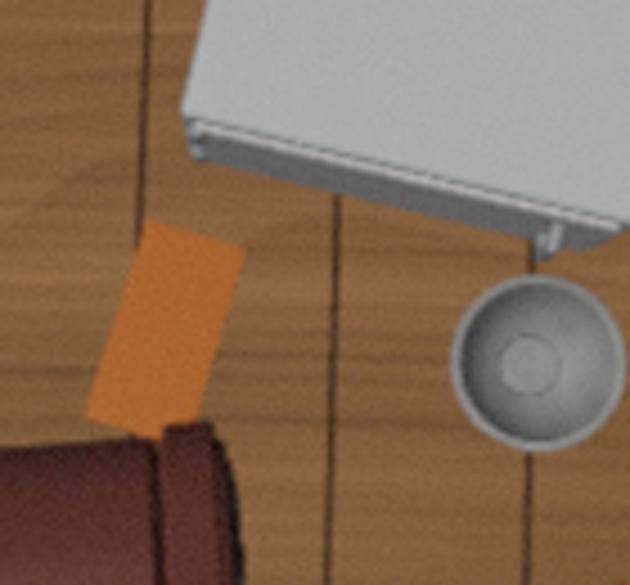

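View pics/s3.png

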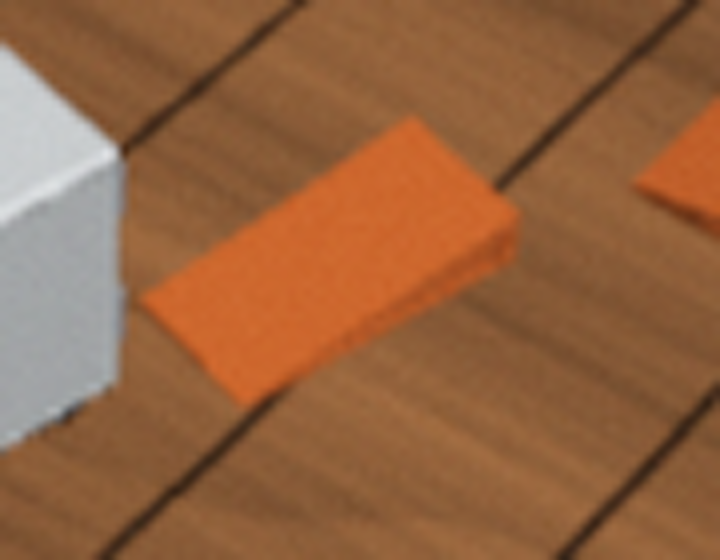

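```bash
python3 - <<'E'
from fit import *
T=get_calibration("top");S=get_calibration("scene")
wt=np.array([[148,217],[246,248],[84,416]])/4.5+[250,130]
wl=[[60,30,3],[60,-30,3],[-60,30,23]]
wsl=[[60,30,3],[60,-30,3],[-60,30,23],[-60,-30,23]]
ws=np.array([[245,406],[139,300],[521,215],[412,117]])/8+[300,190]
cabs=dict(wt=[665.04,-49.3,-.2031],ws=[668.05,-44.96,-.2086],wb=[665.9,-48,-.2054])
for nm,o in dict(wt=[(T,wl,wt)],ws=[(S,wsl,ws)],wb=[(T,wl,wt),(S,wsl,ws)]).items():
    p,r=fit(o,[500,60,-.3]); q=cabs[nm]
    c,s=np.cos(q[2]),np.sin(q[2])
    def incab(v): d=v[:2]-q[:2]; return np.round([c*d[0]+s*d[1]+75,-s*d[0]+c*d[1]-100],1)
    print(nm,p[:2],np.degrees(p[2]),abs(r).max(),'rel foot: centre',incab(p),'thin',incab(loc(p,[[60,0,3]])[0]),'back',incab(loc(p,[[-60,0,3]])[0]))
E
```

```text
wt [502.2185535   94.00977107] -14.782318152279403 0.2 rel foot: centre [-113.4    7.5] thin [-53.5   4.2] back [-173.3   10.8]
ws [502.87550997  97.10741103] -14.434805431455935 0.1 rel foot: centre [-116.     4.8] thin [-56.1   2.2] back [-176.     7.4]
wb [502.28314561  95.46768431] -14.812449763759394 0.7 rel foot: centre [-114.4    7.1] thin [-54.5   3.9] back [-174.4   10.3]
```

```bash
cat >> fit.py <<'E'
def Fm(n=8,dt=.02):
    a=[]
    for _ in range(n): wait(dt); a.append(F())
    return np.mean(a,0),np.std(a,0)
W=np.array([502.4,95.3,np.radians(-14.6)])
Q=lambda x,y,z: loc(W,[[x,y,z]])[0].tolist()
ax=np.array([np.cos(W[2]),np.sin(W[2])])
E
python3 - <<'E'
from fit import *
goto(Q(-90,0,120),[180,0,75.4]); move_l(Q(-90,0,4),speed=150); wait(.1)
f0,sd=Fm(10); print(f0,sd); np.save('f0.npy',f0)
move_l(Q(-74,0,4),speed=80)
move_l(Q(-69+52,0,4),speed=50)
f,_=Fm(); print('at 52',(f-f0)[:2]@ax,f-f0,get_obs()['t'])
s=-69+52
while s<-69+68:
    s+=3; move_l(Q(s,0,4),speed=40); f,_=Fm(5); a=(f-f0)[:2]@ax; print(s+69,np.round(a,2),np.round(f-f0,2),get_obs()['t'])
    if a<-2.5: break
E
```

```text
[-0.11851641 -0.09691284  0.14494161] [0.57350336 0.43712659 0.43043096]
at 52 -0.2836368543862064 [-0.28448091  0.03309433 -0.27009595] 20.7833
55 0.28 [ 0.34  0.19 -0.45] 21.1167
58 0.14 [ 0.22  0.29 -0.08] 21.45
61 0.46 [ 0.47 -0.01 -0.08] 21.7833
64 -0.24 [-0.09  0.61  0.02] 22.1167
67 0.27 [ 0.27 -0.01 -0.07] 22.45
70 0.07 [ 0.07  0.   -0.28] 22.7833
```

```bash
python3 - <<'E'
from fit import *
im=get_image("scene"); cv2.imwrite("pics/s4.png",cv2.resize(im[170:270,250:390,::-1],None,fx=5.5,fy=5.5,interpolation=2))
E
```

```text
(no output)
```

View pics/s4.png

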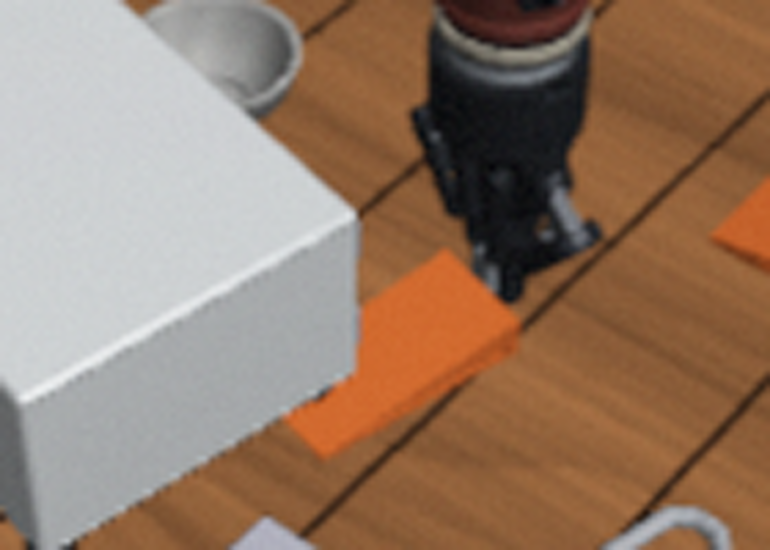

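```bash
cat > rel.py <<'E'
from fit import *
S=get_calibration("scene")
def rel(ws,L):
    p,r=fit([(S,L,ws)],[530,80,-.25]); q=[668.05,-44.96,-.2086]
    c,s=np.cos(q[2]),np.sin(q[2])
    def incab(v): d=v[:2]-q[:2]; return np.round([c*d[0]+s*d[1]+75,-s*d[0]+c*d[1]-100],1)
    ft=loc(q,[[-75,100,0]])[0]; d=ft[:2]-p[:2]; c2,s2=np.cos(p[2]),np.sin(p[2])
    print(p[:2],np.degrees(p[2]),abs(r).max(),'centre',incab(p),'thin',incab(loc(p,[[60,0,3]])[0]),'foot in wedge',c2*d[0]+s2*d[1],-s2*d[0]+c2*d[1])
E
python3 - <<'E'
from rel import *
rel(np.array([[325,458],[519,328],[447,249]])/5.5+[250,170],[[60,30,3],[-60,30,23],[-60,-30,23]])
print(get_obs()['tcp_pos'])
E
```

```text
[574.25553809  80.42126372] -14.454867315767492 1.0 centre [-42.7   3.2] thin [17.2  0.6] foot in wedge 42.827130082200796 -1.3702839864025815
[503.61073793  95.01958239   4.06715501]
```

The foot is centred on the wedge (lateral offset −1.4 mm), and the thin end is about 17 mm past it. I'll push on in fine steps and watch the force.

```bash
python3 - <<'E'
from fit import *
f0=np.load('f0.npy'); s=1.0; st=1.5
while s<36:
    s+=st; move_l(Q(s,0,4),speed=20); f,_=Fm(5); a=(f-f0)[:2]@ax; print(round(s+69,1),np.round(a,2),np.round((f-f0),2),round(get_obs()['t'],1))
    if a<-1.2: st=.5
    if a<-4: break
    if get_obs()['t']>36: break
E
```

```text
71.5 -0.47 [-0.4   0.33 -0.46] 23.2
73.0 -0.33 [-0.27  0.29 -0.43] 23.5
74.5 -0.01 [ 0.04  0.17 -0.32] 23.8
76.0 -0.25 [-0.17  0.34 -0.13] 24.2
77.5 -0.58 [-0.49  0.42 -0.46] 24.5
79.0 0.06 [ 0.1   0.15 -0.65] 24.8
80.5 -0.38 [-0.29  0.4  -0.21] 25.2
82.0 0.36 [ 0.42  0.19 -0.31] 25.5
83.5 0.05 [0.06 0.03 0.04] 25.8
85.0 -2.4 [-2.25  0.85  1.15] 26.2
85.5 -4.33 [-4.27  0.76  2.99] 26.5
```

```bash
python3 - <<'E'
from fit import *
f0=np.load('f0.npy'); f,_=Fm(12); print((f-f0)[:2]@ax,f-f0,get_obs()['t'])
im=get_image("scene"); cv2.imwrite("pics/s5.png",cv2.resize(im[140:290,190:390,::-1],None,fx=4,fy=4,interpolation=2))
E
```

```text
-4.261586285805626 [-4.12508531  1.06995712  2.33795669] 26.7
```

View pics/s5.png

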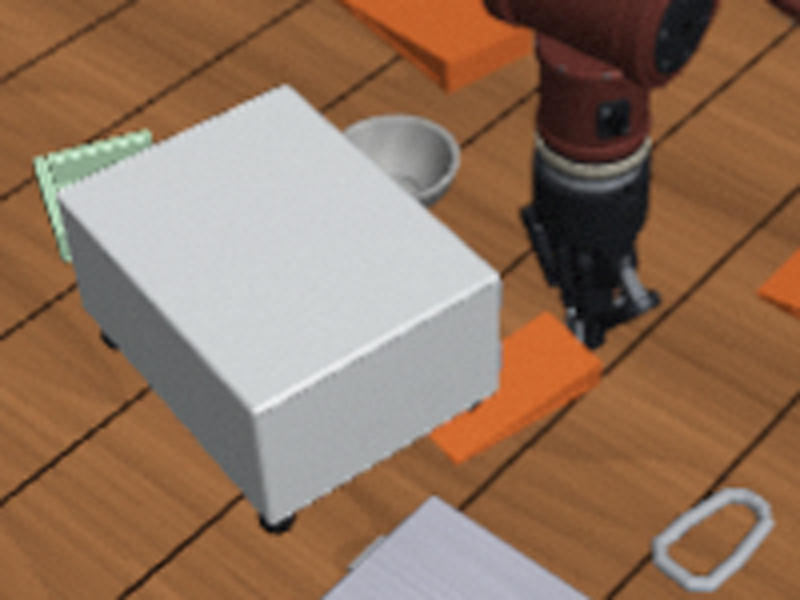

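The cabinet corners sit on the same pixels as before, so it is unmoved and level, and the push reads 4.3 N, so the wedge is snug. Next I back off and press the corner.

```bash
python3 - <<'E'
from fit import *
P=lambda x,y,z: loc(CAB,[[x,y,z]])[0].tolist()
move_l(Q(-5,0,4),speed=60); move_l(Q(-5,0,200),speed=220)
pc=[-64,90]
goto(P(*pc,200),[180,0,75.4]); move_l(P(*pc,150),speed=120); wait(.1)
f0,_=Fm(8); np.save('f1.npy',f0); print(f0,get_obs()['tcp_pos'],get_obs()['t'])
z=146.;st=1.; 
while z>131:
    move_l(P(*pc,z),speed=25); f,_=Fm(4); a=f-f0; print(z,round(get_obs()['tcp_pos'][2],2),np.round(a,2),round(get_obs()['t'],1))
    if a[2]>11: break
    if a[2]>1: st=.5
    z-=st
    if get_obs()['t']>44: break
wait(.3); print(get_obs()['tcp_pos'],F()-f0)
im=get_image("scene"); cv2.imwrite("pics/s6.png",cv2.resize(im[140:290,190:390,::-1],None,fx=4,fy=4,interpolation=2))
E
```

```text
[0.15008545 0.20638596 0.09932944] [622.62963702  53.18375971 151.37275954] 29.6917
146.0 145.79 [-0.28 -0.04  0.1 ] 30.1
145.0 144.99 [-0.33 -0.04 -0.27] 30.4
144.0 143.98 [ 0.06 -0.27  0.14] 30.7
143.0 142.93 [-0.27 -0.56 -0.17] 31.0
142.0 141.9 [ 0.03  0.09 -0.08] 31.3
141.0 140.94 [-0.41 -0.42 -0.07] 31.6
140.0 139.94 [0.18 0.01 0.05] 32.0
139.0 139.51 [-0.99  0.31  2.58] 32.3
138.5 139.47 [-2.12  0.15  5.35] 32.6
138.0 139.41 [-2.48  0.29  6.81] 32.9
137.5 139.39 [-3.35 -0.17  8.4 ] 33.2
137.0 139.37 [-4.56  0.   10.19] 33.5
136.5 139.32 [-5.57  0.42 11.58] 33.9
[622.03862391  53.31483061 139.30599514] [-5.03428661 -0.60992628 11.73075436]
```

View pics/s6.png

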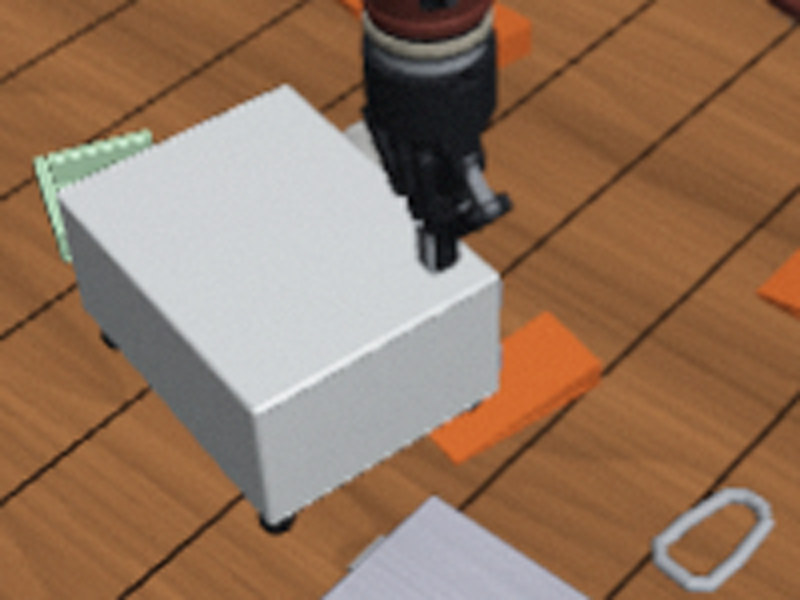

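```bash
python3 - <<'E'
from fit import *
P=lambda x,y,z: loc(CAB,[[x,y,z]])[0].tolist()
f0=np.load('f1.npy')
for k in range(1,4):
    move_l(P(-64-.5*k,90,136.5-.5*k),speed=20); f,_=Fm(4); print(get_obs()['tcp_pos'],np.round(f-f0,2))
    if f[2]-f0[2]>16: break
wait(.4); print(get_obs()['tcp_pos'],F()-f0)
move_l(P(-65,90,145),speed=30); move_l(P(-65,90,210),speed=150)
goto([430,150,260],[180,0,75.4]); wait(.3)
print(get_obs()['t'],get_obs()['tcp_pos'],F())
im=get_image("scene"); cv2.imwrite("pics/s7.png",cv2.resize(im[140:290,190:390,::-1],None,fx=4,fy=4,interpolation=2))
im=get_image("top"); cv2.imwrite("pics/t7.png",cv2.resize(im[70:260,220:460,::-1],None,fx=3,fy=3))
E
```

```text
[622.04679774  53.36044153 139.32358938] [-5.04 -0.05 13.21]
[622.02060742  53.34659911 139.28091943] [-5.09 -0.11 13.85]
[621.99337754  53.3624331  139.25968292] [-4.92 -0.48 14.54]
[621.98531451  53.36258911 139.24509243] [-5.25976515 -0.63141123 13.81771507]
37.8167 [430.66328491 149.57179437 259.66201866] [-0.69246033  0.75135513 -0.70767665]
```

View pics/s7.png

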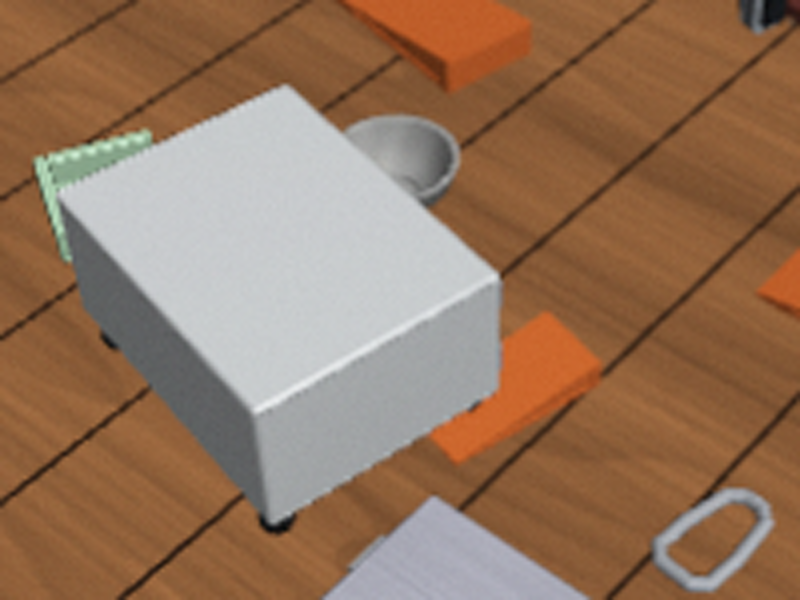

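View pics/t7.png

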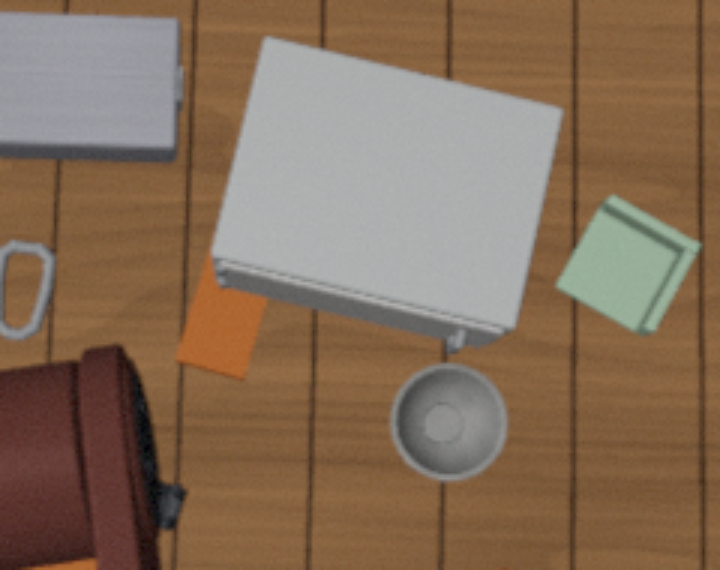

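Both views show the cabinet, tin, carabiner, bowl and tray corner on the same pixels as at the start. The wedge is under the front-left foot, with its back edge at about (180–245, 370) in the top crop, and the robot is clear. I'm handing in.

```bash
python3 -c "
from station import *
print(sign_off())"
```

```text
the job is handed in; nothing more can be done
None
```

The wedge is under the cabinet's front-left foot and snug, the corner held firm when pressed, and I handed the job in at about 38 s of the 56 s.

- **Lining up:** I used the smallest of the three wedges. It lay about 39 mm to the right of the foot's line, so I nudged it across the bench in two sideways pushes. That left its axis pointing at the foot, with the foot about 1 mm off the wedge's centre line.
- **Pushing it in:** I pushed on its back with shut fingertips. The push force stayed near zero, then rose to 2.4 N and 4.3 N over the last 2 mm, and I stopped there.
- **Press check:** I pressed the corner to about 14 N. It gave only about 0.3 mm between 2.6 N and the peak, so it no longer rocks. The press also put about 5 N sideways on the tool, and shifting the target slightly did not remove it, but the cabinet did not move in the pictures.
- **Last check:** In the final pictures the cabinet and the four bystanders are where they started, and the robot is touching nothing.
- **Disagreement:** The two cameras differed by about 4 mm in y. I relied on positions measured within one camera, plus contact forces.

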